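# Fold a car seat's recliner arm flat

## Task

The car seat's recliner hinge bolted to the bench has its arm propped up by a ratchet pawl: press the broad pad on the tail of the pawl (the end away from the arm) right down so that its nose lifts free of the teeth, then push the arm down past the teeth until it lies flat on its stop, and press the pawl's nose back down into the teeth so that the arm is locked flat. Only press and push, gently, do not pull the arm further up, and leave everything else on the bench where it is.

Things in the scene. Friction and masses are not known exactly. Their poses are not given: they have to be found in the camera images.
- hinge: recliner hinge base, bolted down: dark plate 420 x 100 x 8 mm. Origin on the bench below the arm's hinge axis (75 mm up); x along the plate, where the arm folds down; y along the axis; z up. Rubber stop block at x=190 mm, top at 63 mm. Two grey cheeks, 32 mm over all, 90 mm high at the axis, 132 mm at the pawl's pivot (x=-95 mm). Arm's hub: 88 mm across, 16 mm wide, teeth out to 56 mm radius.
- recline (a joint): elevation of the arm (grey bar to 30 mm wide, 26 mm deep), rad: 0 = flat along the base's +x on its stop (end of travel), growing as it rises, at most 1.2; starts near 1.0. Stiff hinge (0.55 N m, more than its weight): stays where left; 2 to 8 N at the tube push it down. While the pawl is in, the teeth block it both ways, with about 0.1 rad of play.
- pawl (a joint): tilt of the pawl, rad: 0 = nose fully down in the teeth, 0.25 = tail fully down, nose free (stops at both). Above 0.14 the nose clears the teeth. Stiff pivot 124 mm above the bench: stays where left; about 4 N on the tail pad or 3 N on the nose pad moves it. Its nose goes home only with the arm within about 0.1 rad of flat (or at another gap).
- tube_mid (a point): centre of the steel cross tube at the arm's free end, on the tube's own axis: 24 mm in diameter (top 12 mm above this point), 90 mm long along the hinge axis, 190 mm from that axis. Its frame turns with the arm, x along the arm away from the hinge.
- tail_pad (a point): centre of the top face of the broad pad on the pawl's tail: 30 mm along the base's x, 36 mm along y; 150 mm above the bench with the pawl in, at x=-160 mm in the base's frame; sinks about 16 mm when pressed right down.
- nose_pad (a point): centre of the top face of the small steel pad (24 x 24 mm) over the pawl's nose; 150 mm above the bench with the pawl in, nearly above the hinge axis (x=-2 mm in the base's frame); stands about 24 mm higher when the pawl is free.
- wrench: flat steel wrench, 170 mm long, lying beside the hinge; origin midway, on its underside
- screwdriver: screwdriver, 190 mm long, lying beside the hinge; origin midway, on its underside
- socket: steel socket, 28 mm across, 38 mm tall, standing beside the hinge; origin under its centre
- bolt: dark hexagon bolt standing on its head, 30 mm across, 50 mm tall, beside the hinge; origin under its centre
- spray: grey spray can, 60 mm across, 170 mm tall; origin under its centre
- mug: white mug, 80 mm across, 90 mm tall; origin under its centre
- hammer: hammer lying on the robot's right; origin on its underside
- tin: dark round tin, 80 mm across, 60 mm tall; origin under its centre

How it is judged:
By the outcome, as a careful person would: the job done as asked, in the order asked, and still so for the second after the job is handed in, with the robot touching nothing.
It also fails if it takes over 51 s, if anything falls off the work surface, if the arm or the gripper's body presses on something with over 40 N, if the wrist force passes 120 N, or if a joint passes its speed limit or range.

## Robot

A 6-joint arm with a two-finger parallel gripper is mounted at the origin on the work surface. World frame = base frame: x ahead of the robot, y to its left, z up, the work surface at z = 0. Lengths are in m, angles in degrees, forces in N, time in s.
With the tool pointing down it reaches from about 0.3 to 0.75 m from the base axis. Payload 8.5 kg.
Tool frame: the origin (TCP) lies on the centre line of the jaws, within the pads' length; the fingertips stand 17 mm ahead of it and the grasp point (between the pads) lies 2 mm behind it; z points along the fingers, y is the line along which they close (so a half turn about z gives the same grasp; the last joint's range is limited). The gripper opens to 85 mm and grips with 20 to 120 N. Pads are 22 mm wide; open, the fingers measure 114 mm over their backs; the gripper's body (76 mm by 85 mm) begins 54 mm behind the grasp point. The pads swing forward as they close: fully open they stand 13 mm farther back than shut.
Start: joints at [59.57, 21.807, 74.336, -0, 83.858, -12.336], TCP at [0.171, 0.523, 0.248] pointing down, gripper open.
Joint ranges: [-178.18, 178.18], [-50.72, 133.34], [12.68, 142.11], [-81.47, 261.47], [9.98, 163.14], [-165.26, 165.26]. Speed limits (degrees/s): [136.94, 136.94, 180, 180, 180, 180].

## Interface

Orientations are given as a 3x3 rotation matrix whose columns are the frame's x, y, z axes.
In Python, from rig import env gives the robot as it stands.
- The arm moves only by the shell command python3 -m handwheel 'ROWS' [OPENING] [FORCE]. ROWS is JSON, a list that holds one entry, the list of rows, each a list of 4 numbers: the shift along the tool's x, y, z in m, then the turn about the tool's z in rad. In form: [[[x, y, z, roll], ...]]. A call has 1 to 5 rows; each row shifts and turns the commanded pose from where the row before left it, along the tool's axes as they then stand; what a row does not reach is not made up. A row lasts 1/12 s, in which the tool goes at most 41.7 mm and 7.16 degrees, less where a joint would pass 70% of its speed; a pose out of reach is approached as far as the arm can. A call is refused whole if a number of a shift passes 0.0417 or a number of a turn 0.125, either way. A call with a gripper value outside its range is refused whole. OPENING is the opening in per cent of the stroke, from 0 (shut) to 100 (fully open), set as the call begins (- or left out, the last holds). The fingers move at their own pace and stop on an object; FORCE is the grip in N (left out, the last holds). Time passes only in rows, so rows that do not move let the fingers close. It gives the time, the measured TCP pose, the force and the opening at its end, in the units of the state.
- env.observe(): the state, without advancing time (a new reading comes with each control period).
- env.get_image(name): name is "side" or "top"; returns (picture, depth): 420x560x3 uint8, red, green, blue; 420x560 float32, m along the optical axis (not along the pixel's ray), 0 where there is no reading.
- env.camera_params(name): a dict with "K" (3x3 intrinsics, pixels), "rvec" (rotation vector, rad) and "tvec" (3), from world to camera coordinates, as OpenCV has them. Camera axes: x right, y down, z forward; pixel columns grow to the right and rows downward; lengths in m; the calibration is good to about 2 mm. A picture is of the moment at which its call begins. camera_params takes no time and is no camera call.
- env.close_job(): hands the job in, once; it reports no verdict.
The state is a dict: "time_s": time; "q": joint angles; "qvel": joint speeds; "joint_efforts": joint torques, N m; "position": TCP position; "tool_rot": TCP orientation; "ft_force": force on the tool from outside, world axes, zero at the start; "wrist_torque": the same for the moment, N m; "grip_width": finger opening in m.
Only numpy, scipy, OpenCV 4.12 (cv2) and the standard library are available. Lean on these libraries where they do the work, as an engineer would, in place of code of your own. Each camera call takes 0.05 s, during which the arm holds its last target. There are 200 camera calls.

## Working session

There is one attempt and no reset: what is moved stays moved. The work goes in short steps, Python scripts to look and compute and a shell command to move; the robot and the scene stay as the last step left them, time stands still between calls to the robot, and variables do not carry over. Pictures are saved under pics/ and viewed, on a budget of 10 in all, crops included, one or two more only if the job needs it, and the job is handed in when it is done.

```bash
mkdir -p pics; ls
cat > h.py <<'E'
import numpy as np, cv2
from rig import env
def cam(n):
    p=env.camera_params(n); R=cv2.Rodrigues(np.array(p["rvec"],float))[0]
    return np.array(p["K"]),R,np.array(p["tvec"],float).ravel()
def cloud(n,d):
    K,R,t=cam(n); v,u=np.mgrid[:d.shape[0],:d.shape[1]]
    P=np.stack([(u-K[0,2])/K[0,0]*d,(v-K[1,2])/K[1,1]*d,d],-1)
    return (P-t)@R
E
python3 - <<'E'
from h import *
for n in("side","top"):
    im,d=env.get_image(n); cv2.imwrite(f"pics/{n}0.png",im[...,::-1]); np.savez(f"{n}0.npz",im=im,d=d)
    K,R,t=cam(n); print(n,-R.T@t,R[2],K[0,0])
s=env.observe();print(s["time_s"],s["position"],s["tool_rot"],s["ft_force"],s["grip_width"])
E
```

```text
pics
side [0.2434675  0.8494603  1.11502222] [ 0.21354372 -0.61862208 -0.75611229] 542.5776486928843
top [0.37180059 0.01980004 1.72307324] [ 0.08817231 -0.00836169 -0.99607014] 534.9966318932168
0.1 [0.1707113  0.52258623 0.24778716] [[-9.50551838e-01  3.10565298e-01 -6.31741867e-04]
 [ 3.10565840e-01  9.50551201e-01 -1.12877935e-03]
 [ 2.49943295e-04 -1.26916073e-03 -9.99999163e-01]] [-0.53952053 -0.40618653  0.40626624] 0.08563400156363583
```

View pics/side0.png

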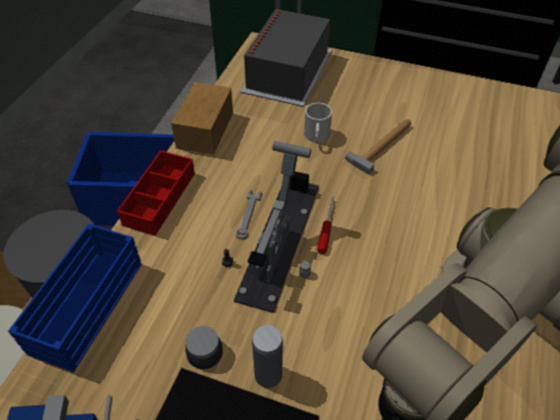

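View pics/top0.png

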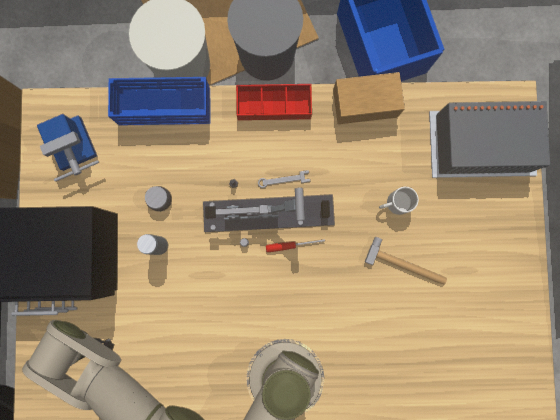

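The side view shows the hinge plate from (240,300) to (318,185), with the dark tail pad at (258,258), the tube at (291,149) and the stop block at (299,182). In the top view the plate spans (203,200) to (335,228), with the tube at (300,205). Next I'll measure these.

```bash
cat > m.py <<'E'
from h import *
import sys
tag=sys.argv[1]
D={n:np.load(f"{n}{tag}.npz") for n in("side","top")}
C={n:cloud(n,D[n]["d"]) for n in D}
P=C["top"]; im=D["top"]["im"]
# plate: dark, z 3..14mm
m=((im.max(2)<75)&(P[...,2]>0.0)&(P[...,2]<0.02)).astype(np.uint8); m[:180]=0;m[245:]=0;m[:,:195]=0;m[:,345:]=0
m=cv2.morphologyEx(m,cv2.MORPH_OPEN,np.ones((2,2)))
# include everything between: fit rectangle on points
q=P[m>0]; r=cv2.minAreaRect((q[:,:2]*1000).astype(np.float32)); print("plate",r,len(q),np.median(q[:,2]))
print(cv2.boxPoints(r))
c=np.array(r[0])/1000; b=cv2.boxPoints(r)/1000
e=[b[1]-b[0],b[2]-b[1]]; L=max(e,key=np.linalg.norm); ax=L/np.linalg.norm(L)
if ax[1]>0: ax=-ax   # +x of hinge towards -y world
ay=np.array([-ax[1],ax[0]])
print("axis",ax,"len",[np.linalg.norm(v) for v in e])
np.savez("ax.npz",c=c,ax=ax)
for n in C:
    P=C[n]; h=(P[...,:2]-c); X=h@ax; Y=h@ay; Z=P[...,2]
    s=(abs(Y)<0.07)&(abs(X)<0.3)&(Z>0.03)&(Z<0.35)
    print(n)
    for x0 in np.arange(-0.22,0.3,0.012):
        k=s&(X>=x0)&(X<x0+0.012)
        if k.sum()>2:
            i=Z[k]; top=k&(Z>np.max(i)-0.008); print("%.3f zmax %.3f n %d  y %.3f..%.3f"%(x0+.006,i.max(),k.sum(),Y[top].min(),Y[top].max()))
for n,box in(("side",(130,310,215,340)),("top",(170,250,190,345))):
    a,b_,c_,d_=box; z=cv2.resize(D[n]["im"][a:b_,c_:d_,::-1],None,fx=5 if n=="top" else 3.3,fy=5 if n=="top" else 3.3,interpolation=cv2.INTER_CUBIC); cv2.imwrite(f"pics/{n}{tag}c.png",z)
a=cv2.imread(f"pics/side{tag}c.png")
E
python3 m.py 0
```

```text
plate ((445.5777587890625, 14.556259155273438), (147.4957275390625, 325.8436584472656), 0.3082054555416107) 397 0.009170678166160262
[[ 370.9546   177.07903]
 [ 372.70734 -148.7599 ]
 [ 520.2009  -147.9665 ]
 [ 518.4482   177.87242]]
axis [ 0.00537907 -0.9999856 ] len [np.float32(0.32584363), np.float32(0.1474957)]
side
-0.214 zmax 0.152 n 25  y 0.054..0.070
-0.202 zmax 0.154 n 40  y 0.054..0.070
-0.190 zmax 0.152 n 30  y 0.055..0.070
-0.178 zmax 0.149 n 11  y 0.058..0.070
-0.166 zmax 0.145 n 41  y 0.065..0.070
-0.154 zmax 0.147 n 72  y 0.066..0.070
-0.142 zmax 0.147 n 77  y 0.066..0.070
-0.130 zmax 0.146 n 64  y 0.067..0.070
-0.118 zmax 0.148 n 87  y 0.066..0.070
-0.106 zmax 0.146 n 55  y 0.067..0.070
-0.094 zmax 0.147 n 40  y 0.068..0.069
-0.082 zmax 0.148 n 44  y 0.068..0.070
-0.070 zmax 0.151 n 46  y 0.069..0.069
-0.058 zmax 0.154 n 74  y 0.067..0.070
-0.046 zmax 0.155 n 56  y 0.065..0.070
-0.034 zmax 0.158 n 44  y 0.066..0.070
-0.022 zmax 0.127 n 21  y 0.070..0.070
-0.010 zmax 0.083 n 13  y 0.070..0.070
0.002 zmax 0.162 n 12  y 0.070..0.070
0.014 zmax 0.198 n 3  y 0.065..0.068
0
[... 765 characters left out ...]
0..0.070
-0.082 zmax 0.151 n 14  y 0.069..0.070
-0.070 zmax 0.149 n 16  y 0.069..0.070
-0.058 zmax 0.141 n 12  y 0.070..0.070
-0.046 zmax 0.157 n 16  y 0.068..0.069
-0.034 zmax 0.152 n 22  y 0.068..0.069
-0.022 zmax 0.158 n 17  y 0.068..0.068
-0.010 zmax 0.063 n 12  y 0.063..0.067
0.002 zmax 0.060 n 7  y 0.064..0.067
0.014 zmax 0.031 n 3  y -0.033..-0.023
0.026 zmax 0.205 n 9  y 0.068..0.068
0.038 zmax 0.229 n 17  y 0.066..0.069
0.050 zmax 0.248 n 20  y 0.041..0.070
0.062 zmax 0.253 n 60  y 0.038..0.069
0.074 zmax 0.251 n 35  y 0.038..0.069
0.146 zmax 0.069 n 16  y 0.059..0.069
0.158 zmax 0.073 n 15  y 0.062..0.069
0.290 zmax 0.035 n 9  y -0.068..-0.046
0.302 zmax 0.032 n 3  y -0.062..-0.046
```

View pics/side0c.png

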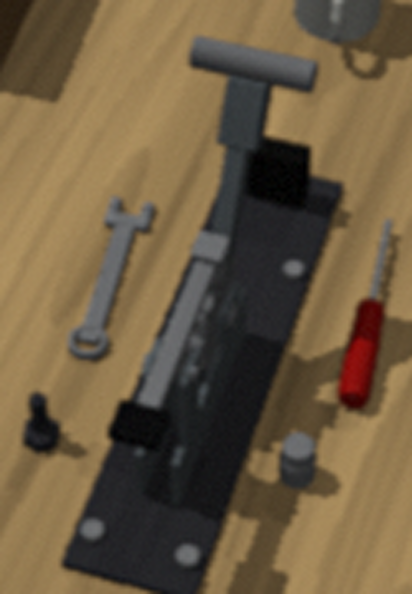

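The crop shows the black tail pad at the near end (about side px (257,258)), the nose pad at about (279,205), and the tube centred at about (292,149). Now I'll localise each feature from both views.

```bash
cat > m2.py <<'E'
from h import *
for n in("side","top"):
    D=np.load(f"{n}0.npz"); im=D["im"].astype(int); P=cloud(n,D["d"]); X,Y,Z=P[...,0],P[...,1],P[...,2]
    roi=(X>.40)&(X<.62)&(Y>-.22)&(Y<.26)
    dark=im.max(2)<60
    def st(name,m):
        m=m.astype(np.uint8); k,l,s,c=cv2.connectedComponentsWithStats(m,connectivity=8)
        if k<2: print(n,name,"none");return
        i=1+np.argmax(s[1:,4]); m=l==i; q=P[m]; r=cv2.minAreaRect((q[:,:2]*1000).astype(np.float32))
        print(n,name,len(q),"med",np.median(q,0).round(4),"rect",np.round(r[0],1),np.round(r[1],1),round(r[2],1),"z",np.percentile(q[:,2],[5,95]).round(3),"px",c[i].round(1))
    st("tail",roi&(Z>.137)&(Z<.165)&(im.max(2)<45)&(Y>.1))
    st("raised pawl",roi&(Z>.13)&(Z<.17))
    st("nose",roi&(Z>.14)&(Z<.17)&(Y<.055)&(Y>-.02))
    st("tube",roi&(Z>.236)&(Z<.29))
    st("stop",roi&(Z>.05)&(Z<.075)&(Y<-.09))
    st("plate",roi&(Z>-.002)&(Z<.018)&(im.max(2)<70)&(im[...,0]-im[...,2]<10))
    q=P[roi&(Z>.12)&(Z<.165)]
    A=np.polyfit(q[:,1],q[:,0],1);print("pawl line x=a*y+b",A,len(q))
    q=P[roi&(Z>.055)&(Z<.236)&(Y<.26)];A=np.polyfit(q[:,1],q[:,0],1);print("mid line",A,len(q))
E
python3 m2.py
```

```text
side tail 187 med [0.5144 0.2161 0.1486] rect [515.5 215.2] [33.6 31.6] 3.1 z [0.144 0.153] px [256.8 258.6]
side raised pawl 854 med [0.5193 0.1393 0.1468] rect [520.3 109.5] [ 37.4 243.6] 2.2 z [0.134 0.159] px [268.3 229.5]
side nose 115 med [0.5223 0.0156 0.1555] rect [523.8   8.3] [42.  17.1] 87.0 z [0.141 0.168] px [283.5 191.2]
side tube 346 med [ 0.5248 -0.0397  0.246 ] rect [525.8 -42.9] [89.6 26.9] 1.8 z [0.238 0.251] px [290.8 148.3]
side stop 150 med [ 0.5257 -0.1291  0.0628] rect [ 526.9 -135.3] [44.  29.3] 1.4 z [0.052 0.067] px [299.9 176.7]
side plate 3060 med [0.5029 0.1276 0.0092] rect [521.6  47.1] [ 96.9 420.2] 2.1 z [0.005 0.013] px [278.2 254.4]
pawl line x=a*y+b [-0.03105747  0.5227643 ] 894
mid line [-0.03519961  0.52103375] 1919
top tail none
top raised pawl 478 med [0.521  0.1466 0.1471] rect [521.5 131.5] [ 35.2 189.4] 2.7 z [0.134 0.156] px [233.7 210.3]
top nose 43 med [0.5236 0.0133 0.1562] rect [525.6   9.1] [16.9 32.3] 1.6 z [0.142 0.169] px [277.2 208.1]
top tube 279 med [ 0.5261 -0.0481  0.2467] rect [527.2 -46.3] [87.8 29.4] 2.3 z [0.239 0.253] px [299.3 203.8]
top stop 120 med [ 0.5308 -0.1394  0.0638] rect [ 531.3 -138.6] [50.6 22.2] 1.3 z [0.057 0.071] px [325.6 208.1]
top plate 3 med [ 0.504  -0.1308  0.0099] rect [ 503.8 -131.4] [0.5 6.6] 0.2 z [0.008 0.015] px [322. 218.]
pawl line x=a*y+b [-0.03023986  0.52480399] 562
mid line [-0.03751107  0.52373514] 1020
```

Plate 97×420 mm at 2.1°. The tail, stop and plate positions agree on the hinge origin at (0.521, 0.055), with hinge +x along (0.036, -1). The tube is at about 1.03 rad. First I'll shut the gripper and align the tool with the hinge (tool y = −hinge x), then travel to above the tail pad.

```bash
python3 -m handwheel '[[[0,0,0,-0.116],[0,0,0,-0.116],[0,0,0,-0.117],[0,0,0,0],[0,0,0,0]]]' 0 60; python3 -m handwheel '[[[-0.027,-0.026,0,0],[-0.027,-0.026,0,0],[-0.027,-0.026,0,0],[-0.027,-0.026,0,0],[-0.027,-0.026,0,0]]]';  python3 -m handwheel '[[[-0.027,-0.026,0,0],[-0.027,-0.026,0,0],[-0.027,-0.026,0,0],[-0.027,-0.026,0,0],[-0.027,-0.026,0,0]]]'; python3 -m handwheel '[[[-0.027,-0.026,0,0],[-0.027,-0.026,0,0],[0,0,0,0],[0,0,0,0]]]'
cat > st.py <<'E'
from h import *
s=env.observe(); p=np.array(s["position"]); R=np.array(s["tool_rot"])
print(s["time_s"],p.round(4),"grip",s["grip_width"],"F",np.round(s["ft_force"],2)); print(R.round(3))
O=np.array([.521,.055,0]); hx=np.array([.036,-.99935,0])
T={"tail":O-.160*hx,"nose":O-.002*hx,"tube":O+.098*hx,"tubeflat":O+.19*hx}
for k,v in T.items(): print(k,(R.T@(v-p)).round(4)[:2])
print("tip z",(p[2]-.017).round(4),"hinge x",((p-O)@hx).round(4))
E
python3 st.py
```

```text
time_s: 0.52
position: [0.1708, 0.5227, 0.248]
tool_rot: [[-1.0, -0.03, -0.0], [-0.03, 1.0, -0.001], [0.0, -0.001, -1.0]]
ft_force: [-0.2, 0.2, 0.1]
grip_width: 0.0256
time_s: 0.93
position: [0.311, 0.396, 0.2483]
tool_rot: [[-1.0, -0.03, -0.0], [-0.03, 1.0, -0.0], [0.0, -0.0, -1.0]]
ft_force: [0.4, 0.2, 0.7]
grip_width: -0.0006
time_s: 1.35
position: [0.4504, 0.2703, 0.2484]
tool_rot: [[-1.0, -0.029, -0.0], [-0.029, 1.0, 0.0], [0.0, 0.0, -1.0]]
ft_force: [0.7, 0.6, -0.5]
grip_width: 0.0
time_s: 1.68
position: [0.5059, 0.2204, 0.2477]
tool_rot: [[-1.0, -0.027, -0.001], [-0.027, 1.0, -0.0], [0.001, -0.0, -1.0]]
ft_force: [-0.8, -0.0, 0.6]
grip_width: 0.0
1.6833 [0.5059 0.2204 0.2477] grip 2.8518778549423075e-05 F [-0.77 -0.01  0.6 ]
[[-1.    -0.027 -0.001]
 [-0.027  1.    -0.   ]
 [ 0.001 -0.    -1.   ]]
tail [-0.0094 -0.0057]
nose [-0.0108 -0.1637]
tube [-0.0117 -0.2637]
tubeflat [-0.0125 -0.3557]
tip z 0.2307 hinge x -0.1658
```

```bash
python3 -m handwheel '[[[-0.0095,-0.0055,0.02,0],[0,0,0.025,0],[0,0,0.022,0],[0,0,0,0],[0,0,0,0]]]'; python3 -m handwheel '[[[0,0,0.003,0],[0,0,0.003,0],[0,0,0.003,0],[0,0,0.003,0],[0,0,0,0]]]'
```

```text
time_s: 2.1
position: [0.5138, 0.2173, 0.1813]
tool_rot: [[-0.999, -0.033, -0.002], [-0.033, 0.999, -0.0], [0.002, -0.0, -1.0]]
ft_force: [0.8, 1.0, 0.1]
grip_width: -0.0002
time_s: 2.52
position: [0.5145, 0.2165, 0.1691]
tool_rot: [[-0.999, -0.033, -0.0], [-0.033, 0.999, -0.0], [0.0, -0.0, -1.0]]
ft_force: [0.2, -0.4, -0.1]
grip_width: 0.0001
```

```bash
python3 -m handwheel '[[[0,0,0.002,0],[0,0,0.002,0],[0,0,0.002,0],[0,0,0,0]]]'; python3 -m handwheel '[[[0,0,0.002,0],[0,0,0.002,0],[0,0,0.002,0],[0,0,0,0]]]'; python3 -m handwheel '[[[0,0,0.002,0],[0,0,0.002,0],[0,0,0,0]]]'
```

```text
time_s: 2.85
position: [0.5148, 0.2169, 0.1634]
tool_rot: [[-0.999, -0.033, 0.001], [-0.033, 0.999, 0.001], [-0.001, 0.001, -1.0]]
ft_force: [0.2, 1.1, 1.4]
grip_width: 0.0001
time_s: 3.18
position: [0.5149, 0.2174, 0.1577]
tool_rot: [[-0.999, -0.033, 0.001], [-0.033, 0.999, 0.002], [-0.002, 0.002, -1.0]]
ft_force: [-1.1, 3.9, 4.5]
grip_width: -0.0
time_s: 3.43
position: [0.515, 0.2174, 0.1536]
tool_rot: [[-0.999, -0.033, 0.002], [-0.033, 0.999, 0.002], [-0.002, 0.002, -1.0]]
ft_force: [0.1, 5.3, 3.9]
grip_width: -0.0002
```

```bash
python3 -m handwheel '[[[0,0,0.0015,0],[0,0,0.0015,0],[0,0,0,0]]]'; python3 -m handwheel '[[[0,0,0.001,0],[0,0,0.001,0],[0,0,0,0]]]'
```

```text
time_s: 3.68
position: [0.515, 0.2176, 0.1513]
tool_rot: [[-0.999, -0.033, 0.002], [-0.033, 0.999, 0.002], [-0.002, 0.002, -1.0]]
ft_force: [-0.9, 6.9, 7.9]
grip_width: -0.0001
time_s: 3.93
position: [0.5151, 0.2177, 0.1508]
tool_rot: [[-0.999, -0.034, 0.004], [-0.034, 0.999, 0.003], [-0.004, 0.002, -1.0]]
ft_force: [-5.3, 5.8, 19.2]
grip_width: 0.0001
```

Bottomed out: 19 N with the tip at 134 mm, as expected. I'll lift off, go above the tube and look.

```bash
python3 -m handwheel '[[[0,0,-0.01,0],[0,0,-0.035,0],[0,0,-0.035,0],[0,0,-0.035,0],[0,0,-0.035,0]]]'; python3 -m handwheel '[[[0,-0.032,0,0],[0,-0.032,0,0],[0,-0.032,0,0],[0,-0.032,0,0]]]'; python3 -m handwheel '[[[0,-0.032,0,0],[0,-0.032,0,0],[0,-0.032,0,0],[0,-0.032,0,0],[0,0,0,0]]]'; python3 st.py
python3 - <<'E'
from h import *
a=[]
for n in("side","top"):
    im,d=env.get_image(n); np.savez(f"{n}1.npz",im=im,d=d)
    P=cloud(n,d); O=np.array([.521,.055]); hx=np.array([.036,-.99935]); hy=np.array([.99935,.036])
    X=(P[...,:2]-O)@hx;Y=(P[...,:2]-O)@hy;Z=P[...,2]
    for nm,x0,x1,lo,hi in(("tail",-.175,-.148,.11,.16),("nose",-.013,.008,.13,.2),("tube",.06,.14,.2,.27),("stop",.18,.2,.05,.09)):
        k=(abs(Y)<.05)&(X>x0)&(X<x1)&(Z>lo)&(Z<hi)
        if k.sum()>3: print(n,nm,k.sum(),"x %.4f"%np.median(X[k]),"y %.4f"%np.median(Y[k]),"z pct",np.percentile(Z[k],[10,50,95]).round(4))
    if n=="side": cv2.imwrite("pics/side1.png",cv2.resize(im[100:320,180:400,::-1],None,fx=2.6,fy=2.6,interpolation=cv2.INTER_CUBIC))
E
```

```text
time_s: 4.35
position: [0.5143, 0.2161, 0.2999]
tool_rot: [[-0.999, -0.033, -0.001], [-0.033, 0.999, -0.001], [0.001, -0.001, -1.0]]
ft_force: [1.1, 0.1, 0.8]
grip_width: -0.0001
time_s: 4.68
position: [0.5186, 0.0871, 0.2982]
tool_rot: [[-0.999, -0.034, -0.0], [-0.034, 0.999, -0.001], [0.0, -0.001, -1.0]]
ft_force: [0.9, -0.3, 0.7]
grip_width: 0.0001
time_s: 5.1
position: [0.5232, -0.0442, 0.2978]
tool_rot: [[-1.0, -0.028, -0.001], [-0.028, 1.0, -0.002], [0.001, -0.002, -1.0]]
ft_force: [-0.4, -0.1, -0.1]
grip_width: -0.0002
5.1 [ 0.5232 -0.0442  0.2978] grip -0.00022080262464217013 F [-0.44 -0.05 -0.13]
[[-1.    -0.028 -0.001]
 [-0.028  1.    -0.002]
 [ 0.001 -0.002 -1.   ]]
tail [0.0003 0.2597]
nose [-0.001   0.1017]
tube [-0.0017  0.0018]
tubeflat [-0.0025 -0.0902]
tip z 0.2808 hinge x 0.0992
side tail 191 x -0.1626 y 0.0008 z pct [0.1304 0.1343 0.1389]
side nose 64 x -0.0060 y 0.0014 z pct [0.1673 0.1729 0.178 ]
side tube 636 x 0.0911 y 0.0003 z pct [0.2096 0.2382 0.2501]
side stop 113 x 0.1869 y -0.0023 z pct [0.0537 0.0622 0.0667]
top tail 107 x -0.1610 y 0.0024 z pct [0.1285 0.1336 0.1406]
top nose 51 x -0.0042 y 0.0026 z pct [0.1695 0.1741 0.181 ]
top tube 88 x 0.0984 y -0.0285 z pct [0.2084 0.244  0.251 ]
top stop 12 x 0.1953 y -0.0173 z pct [0.0602 0.0636 0.0684]
```

View pics/side1.png

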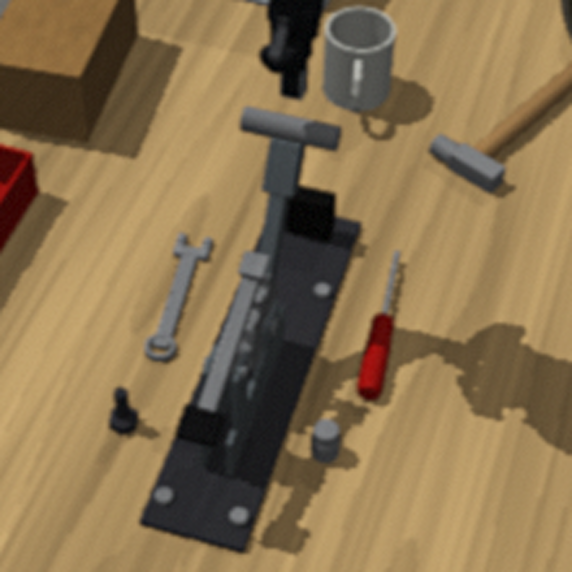

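The pawl is free: the tail pad is at 134 mm, the nose pad at 174 mm, and the arm is unmoved with the fingertips above the tube. Next I'll descend onto the tube and follow its arc.

```bash
python3 -m handwheel '[[[0,0,0.014,0],[0,0,0.012,0],[0,0,0,0],[0,0,0,0]]]'; python3 -m handwheel '[[[0,0,0.003,0],[0,-0.001,0.003,0],[0,-0.003,0.003,0],[0,-0.004,0.003,0],[0,0,0,0]]]'
```

```text
time_s: 5.53
position: [0.523, -0.0384, 0.2723]
tool_rot: [[-0.999, -0.034, -0.001], [-0.034, 0.999, 0.0], [0.001, 0.0, -1.0]]
ft_force: [-0.5, 0.1, 0.4]
grip_width: -0.0002
time_s: 5.95
position: [0.5237, -0.0484, 0.2608]
tool_rot: [[-0.999, -0.033, 0.001], [-0.033, 0.999, -0.002], [-0.001, -0.002, -1.0]]
ft_force: [-0.0, -2.1, 1.4]
grip_width: -0.0001
```

```bash
cat > look.py <<'E'
from h import *
import sys
O=np.array([.521,.055]); hx=np.array([.036,-.99935]); hy=np.array([.99935,.036])
for n in("side","top"):
    im,d=env.get_image(n); P=cloud(n,d)
    X=(P[...,:2]-O)@hx;Y=(P[...,:2]-O)@hy;Z=P[...,2]
    # tube ends, away from the arm and fingers: 25<|y|<48
    for s in(1,-1):
        k=(s*Y>.024)&(s*Y<.044)&(X>.07)&(X<.22)&(Z>.05)&(Z<.28)
        if k.sum()>5:
            z=np.percentile(Z[k],97); t=k&(Z>z-.006); x=np.median(X[t]); print(n,s,k.sum(),"tube top z %.4f x %.4f theta~%.3f"%(z,x,np.arctan2(z-.087,x)))
    k=(abs(Y)<.012)&(X>-.013)&(X<.008)&(Z>.13)&(Z<.2)
    print(n,"nose z",np.median(Z[k]).round(4))
    k=(abs(Y)<.012)&(X>-.175)&(X<-.15)&(Z>.12)&(Z<.17)
    print(n,"tail z",np.median(Z[k]).round(4))
    if n=="side" and len(sys.argv)>1: cv2.imwrite(f"pics/{sys.argv[1]}.png",cv2.resize(im[100:320,180:400,::-1],None,fx=2.6,fy=2.6,interpolation=cv2.INTER_CUBIC))
E
python3 look.py side2
```

```text
side 1 79 tube top z 0.2467 x 0.1055 theta~0.987
side -1 90 tube top z 0.2461 x 0.1051 theta~0.987
side nose z 0.1737
side tail z 0.1341
top -1 49 tube top z 0.2476 x 0.1120 theta~0.962
top nose z 0.1731
top tail z 0.1327
```

View pics/side2.png

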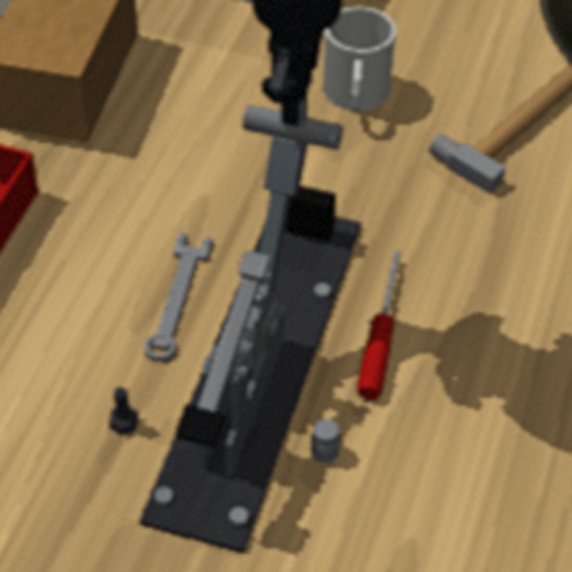

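The tube has come down to about 0.97 rad with the tip centred on it, and the pawl is still free. I'll continue along the arc.

```bash
python3 -m handwheel '[[[0,-0.009,0.007,0],[0,-0.009,0.007,0],[0,-0.0068,0.0065,0],[0,-0.0068,0.0065,0],[0,0,0,0]]]'; python3 -m handwheel '[[[0,-0.0063,0.0072,0],[0,-0.0063,0.0073,0],[0,-0.0053,0.008,0],[0,-0.0053,0.008,0],[0,0,0,0]]]'; python3 st.py; python3 look.py
```

```text
time_s: 6.47
position: [0.5249, -0.0811, 0.2335]
tool_rot: [[-0.999, -0.032, 0.001], [-0.032, 0.999, -0.003], [-0.001, -0.003, -1.0]]
ft_force: [0.6, -0.9, 1.2]
grip_width: -0.0
time_s: 6.88
position: [0.5251, -0.103, 0.2018]
tool_rot: [[-0.999, -0.032, -0.001], [-0.032, 0.999, 0.0], [0.001, 0.0, -1.0]]
ft_force: [-0.8, -0.1, -0.9]
grip_width: 0.0
6.8833 [ 0.5251 -0.103   0.2018] grip 3.4601169646055466e-05 F [-0.81 -0.14 -0.92]
[[-0.999 -0.032 -0.001]
 [-0.032  0.999  0.   ]
 [ 0.001  0.    -1.   ]]
tail [-0.0005  0.3181]
nose [-0.0011  0.1601]
tube [-0.0015  0.0601]
tubeflat [-0.0019 -0.0319]
tip z 0.1848 hinge x 0.1581
side 1 71 tube top z 0.1873 x 0.1607 theta~0.558
side -1 80 tube top z 0.1885 x 0.1606 theta~0.563
side nose z 0.1736
side tail z 0.1339
top -1 47 tube top z 0.1892 x 0.1642 theta~0.557
top nose z 0.1736
top tail z 0.1332
```

```bash
python3 -m handwheel '[[[0,-0.0055,0.0075,0],[0,-0.0055,0.0075,0],[0,-0.0038,0.0087,0],[0,-0.0038,0.0087,0],[0,0,0,0]]]'; python3 -m handwheel '[[[0,-0.0027,0.009,0],[0,-0.0027,0.009,0],[0,-0.002,0.0093,0],[0,-0.002,0.0093,0],[0,0,0,0]]]'; python3 -m handwheel '[[[0,-0.001,0.008,0],[0,-0.001,0.008,0],[0,0,0.004,0],[0,0,0.003,0],[0,0,0,0]]]'
```

```text
time_s: 7.4
position: [0.5253, -0.1213, 0.1683]
tool_rot: [[-0.999, -0.032, -0.003], [-0.032, 0.999, 0.001], [0.003, 0.001, -1.0]]
ft_force: [0.5, -0.2, -0.8]
grip_width: 0.0002
time_s: 7.82
position: [0.5254, -0.1299, 0.1316]
tool_rot: [[-0.999, -0.033, -0.003], [-0.033, 0.999, 0.002], [0.003, 0.002, -1.0]]
ft_force: [-0.8, 0.8, 0.4]
grip_width: -0.0
time_s: 8.23
position: [0.5261, -0.1323, 0.1102]
tool_rot: [[-0.999, -0.033, -0.001], [-0.033, 0.999, -0.0], [0.001, -0.0, -1.0]]
ft_force: [-0.9, -2.1, -2.3]
grip_width: 0.0001
```

```bash
python3 -m handwheel '[[[0,0,0.002,0],[0,0,0.002,0],[0,0,0.001,0],[0,0,0,0]]]'; python3 -m handwheel '[[[0,0,0.001,0],[0,0,0.001,0],[0,0,0,0]]]'; python3 look.py
```

```text
time_s: 8.57
position: [0.5263, -0.1319, 0.1057]
tool_rot: [[-0.999, -0.033, 0.0], [-0.033, 0.999, 0.0], [-0.0, 0.0, -1.0]]
ft_force: [0.1, -0.7, 0.1]
grip_width: 0.0001
time_s: 8.82
position: [0.5264, -0.1319, 0.1046]
tool_rot: [[-0.999, -0.033, 0.001], [-0.033, 0.999, -0.0], [-0.001, -0.0, -1.0]]
ft_force: [-3.1, 0.6, 8.6]
grip_width: 0.0001
side 1 112 tube top z 0.2634 x 0.1676 theta~0.811
side -1 216 tube top z 0.2650 x 0.1726 theta~0.801
side nose z 0.1735
side tail z 0.1345
top -1 25 tube top z 0.2788 x 0.1713 theta~0.842
top nose z 0.1734
top tail z 0.1335
```

```bash
python3 -m handwheel '[[[0,0,0.001,0],[0,0,0.001,0],[0,0,0,0]]]';python3 -m handwheel '[[[0,0,-0.015,0],[0,0,-0.04,0],[0,0,-0.04,0],[0,0,-0.04,0],[0,0,0,0]]]'; python3 -m handwheel '[[[0,0.035,0,0],[0,0.035,0,0],[0,0.035,0,0],[0,0.035,0,0],[0,0.035,0,0]]]';python3 -m handwheel '[[[0,0.012,0,0],[0,0,0,0],[0,0,0,0]]]'; python3 st.py; python3 look.py side3
```

```text
time_s: 9.17
position: [0.5266, -0.132, 0.104]
tool_rot: [[-0.999, -0.033, 0.002], [-0.033, 0.999, -0.001], [-0.002, -0.001, -1.0]]
ft_force: [-5.0, 1.9, 21.6]
grip_width: -0.0004
time_s: 9.58
position: [0.5283, -0.1327, 0.2443]
tool_rot: [[-0.999, -0.034, 0.012], [-0.034, 0.999, -0.006], [-0.012, -0.006, -1.0]]
ft_force: [-0.1, -0.5, -0.0]
grip_width: -0.0001
time_s: 10.0
position: [0.5199, 0.0446, 0.2365]
tool_rot: [[-0.999, -0.033, -0.001], [-0.033, 0.999, 0.0], [0.001, 0.0, -1.0]]
ft_force: [0.9, 0.3, 0.7]
grip_width: -0.0001
time_s: 10.25
position: [0.52, 0.0549, 0.2365]
tool_rot: [[-0.999, -0.034, -0.0], [-0.034, 0.999, -0.0], [0.0, -0.0, -1.0]]
ft_force: [0.3, 0.0, -0.2]
grip_width: 0.0002
10.25 [0.52   0.0549 0.2365] grip 0.00015810672047316546 F [ 0.27  0.01 -0.24]
[[-0.999 -0.034 -0.   ]
 [-0.034  0.999 -0.   ]
 [ 0.    -0.    -1.   ]]
tail [-0.0009  0.1601]
nose [-0.0011  0.0021]
tube [-0.0013 -0.0979]
tubeflat [-0.0014 -0.1899]
tip z 0.2195 hinge x 0.0
side 1 51 tube top z 0.0898 x 0.1886 theta~0.015
side -1 69 tube top z 0.0906 x 0.1882 theta~0.019
side nose z 0.1739
side tail z 0.1343
top 1 52 tube top z 0.0939 x 0.1915 theta~0.036
top -1 46 tube top z 0.0919 x 0.1964 theta~0.025
top nose z nan
top tail z 0.1333
  return _methods._mean(a, axis=axis, dtype=dtype,
  ret = ret.dtype.type(ret / rcount)
```

View pics/side3.png

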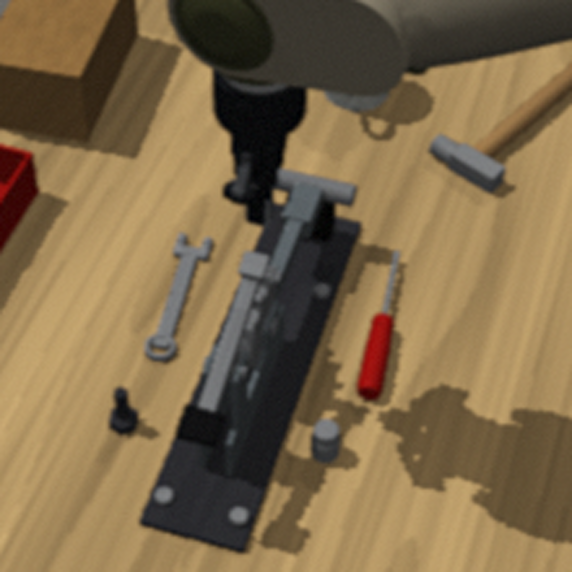

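The arm lies flat (tube top about 90 mm, against 87 mm nominal), and the pawl is still free. Now I'll press the nose pad down.

```bash
python3 -m handwheel '[[[-0.001,0.006,0.015,0],[0,0,0.015,0],[0,0,0.01,0],[0,0,0,0]]]'; python3 -m handwheel '[[[0,0,0.003,0],[0,0,0.003,0],[0,0,0.003,0],[0,0,0.003,0],[0,0,0,0]]]';  python3 -m handwheel '[[[0,-0.001,0.0025,0],[0,-0.001,0.0025,0],[0,-0.001,0.0025,0],[0,-0.001,0.0025,0],[0,0,0,0]]]'
```

```text
time_s: 10.68
position: [0.5202, 0.0596, 0.1948]
tool_rot: [[-1.0, -0.031, -0.004], [-0.031, 1.0, 0.0], [0.004, 0.0, -1.0]]
ft_force: [-0.3, -0.2, -0.9]
grip_width: 0.0006
time_s: 11.1
position: [0.521, 0.0606, 0.1848]
tool_rot: [[-0.999, -0.033, 0.001], [-0.033, 0.999, -0.0], [-0.001, -0.0, -1.0]]
ft_force: [0.1, -0.8, 1.3]
grip_width: -0.0002
time_s: 11.52
position: [0.5209, 0.0567, 0.1743]
tool_rot: [[-0.999, -0.033, -0.001], [-0.033, 0.999, 0.0], [0.001, 0.0, -1.0]]
ft_force: [0.2, -1.4, 0.7]
grip_width: 0.0001
```

```bash
python3 -m handwheel '[[[0,0,0.002,0],[0,0,0.002,0],[0,0,0.0015,0],[0,0,0,0]]]'; python3 -m handwheel '[[[0,0,0.001,0],[0,0,0.001,0],[0,0,0,0]]]'; python3 -m handwheel '[[[0,0,0.001,0],[0,0,0.001,0],[0,0,0,0]]]'
```

```text
time_s: 11.85
position: [0.5208, 0.057, 0.169]
tool_rot: [[-0.999, -0.033, -0.001], [-0.033, 0.999, 0.0], [0.001, 0.0, -1.0]]
ft_force: [0.5, -0.6, 1.2]
grip_width: 0.0003
time_s: 12.1
position: [0.5209, 0.0569, 0.1671]
tool_rot: [[-0.999, -0.033, -0.0], [-0.033, 0.999, 0.0], [0.0, 0.0, -1.0]]
ft_force: [0.3, -0.2, 1.1]
grip_width: 0.0003
time_s: 12.35
position: [0.521, 0.0569, 0.1666]
tool_rot: [[-0.999, -0.033, 0.001], [-0.033, 0.999, -0.0], [-0.001, -0.0, -1.0]]
ft_force: [-5.2, -2.9, 13.9]
grip_width: -0.0001
```

Home at 150 mm with force rising. One more firm millimetre, then I'll lift, back away and check.

```bash
python3 -m handwheel '[[[0,0,0.001,0],[0,0,0,0]]]'; python3 -m handwheel '[[[0,0,-0.015,0],[0,0,-0.04,0],[0,0,-0.04,0],[0,0,-0.02,0],[0,0,0,0]]]'; python3 -m handwheel '[[[0.04,0,0,0],[0.04,0,0,0],[0.04,0,0,0],[0.03,0,0,0],[0,0,0,0]]]'; python3 -m handwheel '[[[0,0,0,0],[0,0,0,0],[0,0,0,0]]]'; python3 look.py side4
```

```text
time_s: 12.52
position: [0.5211, 0.0568, 0.1664]
tool_rot: [[-0.999, -0.033, 0.002], [-0.033, 0.999, -0.001], [-0.002, -0.001, -1.0]]
ft_force: [-6.5, -2.5, 19.9]
grip_width: -0.0004
time_s: 12.93
position: [0.5221, 0.0572, 0.2837]
tool_rot: [[-0.999, -0.034, 0.008], [-0.034, 0.999, -0.0], [-0.008, -0.0, -1.0]]
ft_force: [1.1, -0.5, -0.6]
grip_width: -0.0001
time_s: 13.35
position: [0.3661, 0.0528, 0.2784]
tool_rot: [[-0.999, -0.034, -0.003], [-0.034, 0.999, 0.001], [0.003, 0.001, -1.0]]
ft_force: [0.3, -0.4, 0.5]
grip_width: -0.0001
time_s: 13.6
position: [0.3719, 0.0519, 0.2789]
tool_rot: [[-0.999, -0.033, -0.001], [-0.033, 0.999, 0.0], [0.001, 0.0, -1.0]]
ft_force: [1.2, -0.2, 0.3]
grip_width: 0.0001
side 1 69 tube top z 0.0909 x 0.1888 theta~0.021
side -1 67 tube top z 0.0908 x 0.1871 theta~0.020
side nose z 0.1506
side tail z 0.1511
top 1 50 tube top z 0.0941 x 0.1941 theta~0.037
top -1 46 tube top z 0.0919 x 0.1940 theta~0.026
top nose z 0.1498
top tail z 0.1511
```

View pics/side4.png

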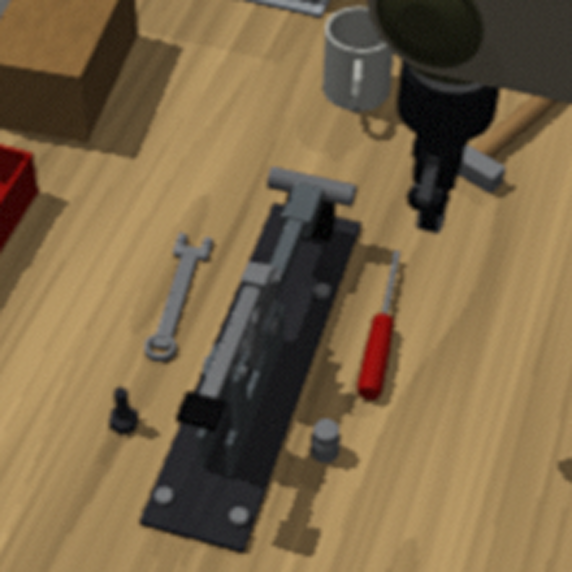

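The arm is flat, the pawl is home with both pads at about 150 mm, the neighbouring tools are undisturbed and the robot is clear, so I'm handing in.

```bash
python3 -c "
from rig import env
print(env.close_job())"
```

```text
the job is handed in; nothing more can be done
None
```

The recliner arm now lies flat on its stop with the pawl pressed back into the teeth. I handed the job in at about 13.7 s, with the robot clear of everything. The hand-in reports no verdict.

| Step | What I did | Check |
|---|---|---|
| Tail pad | Pressed down until it stopped, about 19 N | Tail pad at 134 mm, nose pad at 174 mm: pawl free |
| Arm | Pushed the tube down along its arc until it bottomed, about 22 N at the end | Fingertips stopped at 87 mm, the height of the tube's top when flat |
| Nose pad | Pressed home, about 20 N | Both pads back at 150–151 mm: pawl in |

- **Disagreement:** after the robot backed off, the cameras put the top of the tube at 91–94 mm, or about 0.02–0.04 rad above flat. Fingertip contact had put it at 87 mm. I took this as camera depth noise; it is within the 0.1 rad of play, and the nose went fully home.
- **Other objects:** in the last side picture the wrench, screwdriver, socket and bolt look undisturbed. I checked these by eye only. The spray can and tin were outside that crop, and the hammer and part of the mug were behind the robot.

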